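# Stage brake lever check at the vision station

## Robot

A 6-joint arm with a two-finger parallel gripper is mounted at the origin on the work surface. World frame = base frame: x ahead of the robot, y to its left, z up, the work surface at z = 0. Lengths are in m, angles in rad, forces in N, time in s.
With the tool pointing down it reaches from about 0.3 to 0.775 m from the base axis. Payload 14.6 kg.
Tool frame: the origin (TCP) lies midway between the tips of the shut fingers; the grasp point (between the pads) lies 19 mm behind it; z points along the fingers, y is the line along which they close (so a half turn about z gives the same grasp; the last joint's range is limited). The gripper opens to 94 mm and grips with 3 to 60 N. Pads are 16 mm wide; open, the fingers measure 119 mm over their backs; the gripper's body (75 mm by 177 mm) begins 78 mm behind the grasp point.
Start: joints at [-1.354, 0.3, 1.521, -0, 1.321, -0.067], TCP at [0.154, -0.528, 0.205] pointing down, gripper open.
Joint ranges: [-3.03, 3.03], [-0.79, 2.21], [0.23, 2.52], [-1.04, 4.18], [0, 3.07], [-2.55, 2.55]. Speed limits (rad/s): [2.22, 2.22, 2.57, 3.14, 3.14, 3.14].

## Interface

Orientations are given as [roll, pitch, yaw] about the fixed x, y, z axes, in that order (R = Rz(yaw) Ry(pitch) Rx(roll)).
In Python, from station import telemetry, optics, ctrl gives the robot as it stands.
- The arm moves only by the tool carry_out, never from a script. Its argument "plan" is a list that holds one entry, the list of rows, each a list of 7 numbers: the shift along the tool's x, y, z in mm, then the turn, a rotation vector about the tool's x, y, z in rad, then the finger opening in mm, from 0 to 94. A call has 1 to 20 rows; each row shifts and turns the commanded pose from where the row before left it, along the tool's axes as they then stand; what a row does not reach is not made up. A row lasts 1/12 s, in which the tool goes at most 41.7 mm and 7.16 degrees, less where a joint would pass 70% of its speed; a pose out of reach is approached as far as the arm can. A call with a gripper value outside its range is refused whole. The fingers move at their own pace and stop on an object; "squeeze" is the grip in N (left out, the last holds). Time passes only in rows, so rows that do not move let the fingers close. It gives the time, the measured TCP pose, the force, the opening and the grip force at its end, in the units of the state.
- telemetry.get_obs(): the state, without advancing time (a new reading comes with each control period).
- optics.camera(name): name is "scene" or "top" or "wrist"; returns a dict with "pixels" (400x640x3 uint8, red, green, blue), "intrinsics" (3x3 intrinsics, pixels), "origin" and "rotation" of the camera in the world. Camera axes: x right, y down, z forward; pixel columns grow to the right and rows downward; lengths in m; the calibration is good to about 2 mm. A picture is of the moment at which its call begins. There is no depth.
- ctrl.hand_in(): hands the job in; it is judged then, once.
The state is a dict: "time_s": time; "qpos": joint angles; "joint_vel": joint speeds; "tau": joint torques, N m; "ee_pos": TCP position; "eef_rot": TCP orientation; "force": force on the tool from outside, world axes, zero at the start; "moment": the same for the moment, N m; "grip_width": finger opening in m; "grip_force": force on a finger pad.
Only numpy, scipy, OpenCV 4.12 (cv2) and the standard library are available. Lean on these libraries where they do the work, as an engineer would, in place of code of your own. Each camera call takes 0.05 s, during which the arm holds its last target. There are 200 camera calls.

## Task

Check the stage brake: with the outside of your fingers, push the long hand lever (not the short one) in towards its grab bar until it comes up against its stop, short of the bar, then let it come all the way back out. Push it in to its stop a second time and finish while still holding it there. Do not take hold of the lever or the bar or force the lever, and leave the short lever and the loose things around alone.

Things in the scene. Friction and masses are not known exactly. Their poses are not given: they have to be found in the camera images.
- long_unit: Fixed foot plate of the long lever's station: dark steel, x -65..+45, y -100..+100 mm, 12 mm thick, with two black posts (x 12, y +-91 mm, 110 mm high) a grab bar and the pivot bracket (117 mm high). Origin on the table. +x points from lever to bar, +y along the bar to the lever's pivot. Yaw up to 0.4 rad either way. The two stations may swap sides.
- long_lever (a joint): Angle of the long hand lever about its vertical pivot (rad): 0 = let out (rest), 0.32 = against its built-in stop. The pivot is at x -18, y +70 mm of long_unit. A spring returns it: pushing at long_press takes about 3 N at the start and 7 to 8 N at the stop; the stop itself is firm.
- long_press (a point): Point to push: outer face of the long lever (away from the bar), 95 mm from the pivot, 20 mm from the free end, 90 mm above the table. Its frame turns with the lever: +x square to the blade, the way it is pushed in; -y to its free end; z up. At rest its +x is 0.32 rad clockwise (from above) of long_unit's +x; at the stop the blade is parallel to the bar. The point travels 30 mm.
- long_blade (a point): Middle of the long lever's blade: 115 mm long from the pivot, 22 mm high (79 to 101 mm above the table), 10 mm thick: bare aluminium outside, a black stiffening lining on the bar side. This point is half-way along and half-way up; same axes as long_press. The outer side is free; below the blade is the foot plate (top at 12 mm) with a lens cap on it (top at 24 mm).
- long_bar (a point): Black rubber grab bar, 22 mm thick, 164 mm long between its posts, centre 90 mm above the table (top at 101 mm). This point is its middle; it lies along y of long_unit. When the lever is on its stop 14 mm stay free between lining and bar: too little for a finger.
- short_unit: Fixed foot plate of the short lever's station: dark steel, x -65..+45, y -100..+100 mm, 12 mm thick, with two black posts (x 12, y +-91 mm, 110 mm high) a grab bar and the pivot bracket (117 mm high). Origin on the table. +x points from lever to bar, +y along the bar to the lever's pivot. Yaw up to 0.4 rad either way. The two stations may swap sides.
- short_lever (a joint): Angle of the short hand lever (rad), 0 at rest, 0.32 at its stop. The same station, but its blade is only 62 mm long, reaching not quite half-way along its bar; not to be moved.
- lens_cap: Loose black lens cap, a disc 38 mm across and 12 mm thick, lying on the long station's foot plate below the lever. Origin under its centre.
- jar: Loose small jar 40 mm across, 55 mm high, standing beyond the long station's bar. Origin under its centre.
- gauge_block: Loose steel block 30 x 30 x 50 mm high beyond the short station's bar. Origin under its centre.
- loupe: Loose black loupe 40 mm across, 40 mm high beyond the short station's bar. Origin under its centre.
- screwdriver: Loose screwdriver 160 mm long lying between the two stations, towards the back. Origin under its middle.
- clamp_ring: Loose aluminium ring 54 mm across, 18 mm high, lying between the stations. Origin under its centre.
Not all that is in view belongs to the job. Leave any orange look-alike of the long_unit alone.

How it is judged:
On the way, in this order (a step that is already met when the one before it is completed fails the run):
1. the long lever is pushed in to its stop by the fingers (value of joint long_lever above 0.285 rad and contact force between the fingers and long_lever above 2 N), for 0.2 s.
2. the long lever is let all the way back out (value of joint long_lever below 0.03 rad), for 0.2 s.
3. the long lever is pushed in to its stop a second time (all of step 1), for 0.2 s.
At the end, for the whole second after the job is handed in: The long lever stands still within 0.035 rad of its stop (joint above 0.285), held there by the fingers with more than 2 N on its outer blade; the short lever is at rest (below 0.03 rad) and no loose thing has moved 20 mm (all of step 3 and velocity of joint long_lever between -0.05 and 0.05 rad/s and value of joint short_lever below 0.03 rad and distance of each of lens_cap, jar, gauge_block, loupe, screwdriver, clamp_ring from where it was at the start of the episode below 0.02 m); the arm keeps its last pose, push and grip.
It fails at once if the lever is taken hold of: fingers push on its bar side with more than 2 N (contact force between the fingers and long_lever_c3 above 2 N).
It fails at once if the fingers push on the grab bar with more than 2 N (contact force between the fingers and long_unit_c5 above 2 N).
It fails at once if the lever is forced: more than 45 N on its blade (contact force between the fingers and long_lever above 45 N).
It fails at once if the short lever is moved by more than 0.05 rad (value of joint short_lever above 0.05 rad).
It fails at once if a loose thing is moved by more than 20 mm (distance of any of lens_cap, jar, gauge_block, loupe, screwdriver, clamp_ring from where it was at the start of the episode above 0.02 m).
It also fails if it takes over 42 s, if anything falls off the work surface, if the arm or the gripper's body presses on something with over 40 N, if the wrist force passes 120 N, or if a joint passes its speed limit or range.

## Working session

There is one attempt and no reset: what is moved stays moved. The work goes in short steps, Python scripts to look and compute and a tool call to move; the robot and the scene stay as the last step left them, time stands still between calls to the robot, and variables do not carry over. Pictures are saved under pics/ and viewed, at most 10 in all, crops included, and the job is handed in when it is done.

Besides the shell and the picture viewer there is one more tool, called after ">>>" by a JSON object that holds its "api" and its "payload". carry_out: Moves the arm, as the interface text tells. Its arguments: {"type":"object","properties":{"plan":{"type":"array","items":{"type":"array","items":{"type":"array","items":{"type":"number"}}}},"squeeze":{"type":"number"}},"required":["plan"]}

```bash
mkdir -p pics
python3 - <<'E'
from station import telemetry, optics
import cv2,pickle
for n in("top","scene"):
    c=optics.camera(n); cv2.imwrite(f"pics/{n}0.png",c["pixels"][...,::-1]); pickle.dump(c,open(n+".pkl","wb"))
    print(n,c["intrinsics"].tolist(),c["origin"],c["rotation"].tolist())
print(telemetry.get_obs())
E
```

```text
top [[361.5037525173857, 0.0, 320.7294839924924], [0.0, 361.5037525173857, 201.92331698040437], [0.0, 0.0, 1.0]] [ 0.40182148 -0.00851709  1.00172181] [-3.00492281932144, 0.02503926576327986, -1.5470524132198533]
scene [[391.2756878004335, 0.0, 328.1439480899238], [0.0, 391.2756878004335, 202.5456993178023], [0.0, 0.0, 1.0]] [1.16828122 0.18735891 0.54748481] [-2.188348183808049, 0.015618255441227413, 1.8502649455812281]
{'time_s': 0.1, 'qpos': array([-1.35360033e+00,  3.00390263e-01,  1.52149818e+00, -7.89383584e-06,
        1.32069698e+00, -6.66231365e-02]), 'joint_vel': array([ 1.32027175e-03,  5.98073723e-05, -2.53463771e-03,  7.12304941e-04,
       -1.06461501e-03, -1.98804494e-03]), 'tau': array([-2.61201569e-05, -5.32643509e+01, -3.53286195e+01,  7.08928099e-02,
        2.34254653e-02, -4.97758651e-05]), 'ee_pos': array([ 0.15394731, -0.52777962,  0.20496574]), 'eef_rot': array([-3.14060157e+00, -5.84633575e-05,  2.83821063e-01]), 'force': array([-0.41541388, -0.81549326,  0.27218158]), 'moment': array([ 0.01612079, -0.02625283,  0.00753358]), 'grip_force': 0.0, 'grip_width': 0.09421759750481982}
```

View pics/top0.png

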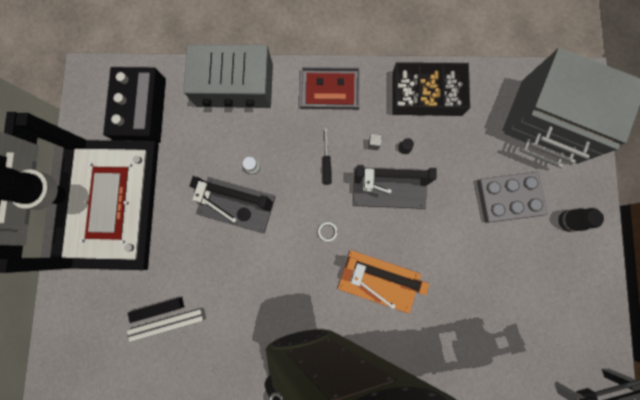

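View pics/scene0.png

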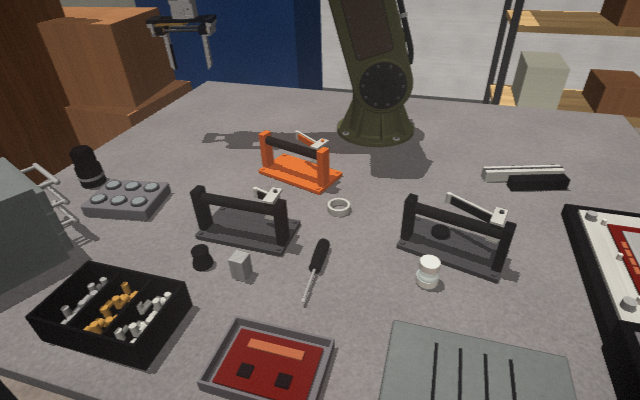

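The top view shows the long station on the left: its bar runs (195,183)-(270,203), its pivot is near (200,192), the lever's free end is near (234,219), and the cap is at (244,214). The short station is at (390,185) and the orange decoy at (382,280).

```bash
cat > h.py <<'E'
import numpy as np
from scipy.spatial.transform import Rotation as R
def ray(c,uv,z):
    uv=np.atleast_2d(uv).astype(float); K=c["intrinsics"]
    d=np.c_[(uv-K[:2,2])/[K[0,0],K[1,1]],np.ones(len(uv))]
    r=np.asarray(c["rotation"]); M=r if r.shape==(3,3) else R.from_euler("xyz",r).as_matrix()
    d=d@M.T
    return c["origin"]+d*((z-c["origin"][2])/d[:,2])[:,None]
E
python3 - <<'E'
import pickle,cv2,numpy as np
from h import ray
c=pickle.load(open("top.pkl","rb")); p=c["pixels"]
x0,y0,x1,y1=180,165,285,240
g=p[y0:y1,x0:x1]
cv2.imwrite("pics/crop.png",cv2.resize(g,None,fx=7,fy=7,interpolation=cv2.INTER_CUBIC)[...,::-1])
v=g.max(2)
for nm,m,z in(("bright",v>165,.101),("dark",v<38,.101),("plate",v<95,.012)):
    n,l,s,ce=cv2.connectedComponentsWithStats(m.astype(np.uint8))
    for i in range(1,n):
        if s[i,4]<25: continue
        pts=np.argwhere(l==i)[:,::-1]+[x0,y0]
        b=cv2.boxPoints(cv2.minAreaRect(pts.astype(np.float32)))
        print(nm,s[i,4],(ce[i]+[x0,y0]).round(1),b.round(1).tolist(),ray(c,b,z)[:,:2].round(4).tolist())
E
```

```text
bright 39 [248.8 166.3] [[243.0, 165.0], [254.0, 165.0], [254.0, 168.0], [243.0, 168.0]] [[0.6167, 0.2187], [0.6172, 0.1903], [0.6094, 0.19], [0.6089, 0.2183]]
bright 129 [199.3 191. ] [[192.39999389648438, 198.8000030517578], [198.3000030517578, 181.10000610351562], [205.8000030517578, 183.60000610351562], [199.89999389648438, 201.3000030517578]] [[0.5266, 0.3434], [0.5726, 0.3315], [0.5664, 0.3117], [0.5205, 0.3237]]
bright 48 [217.7 209.7] [[202.10000610351562, 201.39999389648438], [203.39999389648438, 199.39999389648438], [234.6999969482422, 218.8000030517578], [233.39999389648438, 220.89999389648438]] [[0.5203, 0.318], [0.5256, 0.3151], [0.4779, 0.2323], [0.4726, 0.2352]]
dark 44 [194.2 181.7] [[189.1999969482422, 184.0], [194.1999969482422, 176.0], [199.0, 179.0], [194.0, 187.0]] [[0.5645, 0.3543], [0.5856, 0.3429], [0.5781, 0.33], [0.557, 0.3415]]
dark 438 [239.4 195.7] [[205.5, 193.89999389648438], [208.3000030517578, 182.8000030517578], [272.3999938964844, 199.39999389648438], [269.6000061035156, 210.39999389648438]] [[0.5399, 0.3108], [0.5686, 0.3054], [0.5291, 0.1391], [0.5009, 0.1452]]
dark 76 [242.6 214.4] [[237.0, 210.1999969482422], [246.5, 208.3000030517578], [248.5, 218.3000030517578], [239.0, 220.1999969482422]] [[0.4998, 0.2276], [0.5051, 0.204], [0.4799, 0.1976], [0.4747, 0.2212]]
plate 2577 [235.9 203.9] [[182.0, 210.0], [192.5, 172.60000610351562], [275.1000061035156, 195.89999389648438], [264.6000061035156, 233.1999969482422]] [[0.5069, 0.4052], [0.6134, 0.3833], [0.5517, 0.1467], [0.4476, 0.1713]]
```

View pics/crop.png

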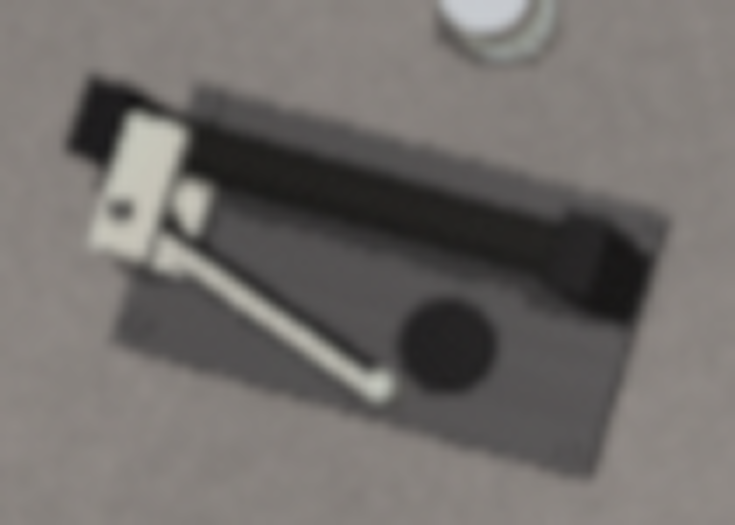

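Run:
```python
import pickle,numpy as np
from h import ray
c=pickle.load(open("top.pkl","rb"))
f=lambda a,z: ray(c,(np.array(a)+.5)/7-.5+[180,165],z)[:,:2]
P=f([(200,85),(668,215),(592,478),(115,345)],.012); print(P.round(4), np.linalg.norm(P-np.roll(P,-1,0),axis=1))
far=P[1]-P[0]; near=P[2]-P[3]
yaw=-np.arctan2(-(far[0]),-far[1]); yaw2=-np.arctan2(-near[0],-near[1]); print(yaw,yaw2)
# bar line top z=.101 , pivot dot .117, blade tip .101
yaw=(yaw+yaw2)/2 
ex=np.array([np.cos(yaw),np.sin(yaw)]); ey=np.array([-ex[1],ex[0]])
cR=(P[1]+P[2])/2; O=cR+ey*.1+ex*.010
print("O from right edge",O)
B=f([(121,208),(380,385),(365,397)],[.117]); print("pivot",B[0],"->O",B[0]+.018*ex-.07*ey)
T=f([(385,390),(372,402),(365,365)],.101); print("tip",T)
piv=O-.018*ex+.07*ey; print("piv from O",piv)
for pv in(piv,B[0]):
  a=yaw-.32; lx=np.array([np.cos(a),np.sin(a)]); ly=np.array([-lx[1],lx[0]])
  print("tip pred",pv-.115*ly,"press", pv-.095*ly-.005*lx,"lx",lx)
```

```text
[[0.6025 0.338 ]
 [0.5534 0.1471]
 [0.4486 0.1727]
 [0.4969 0.365 ]] [0.19711827 0.10790051 0.19827468 0.10899989]
-0.2517439925822398 -0.24615940886838236
O from right edge [0.53531327 0.25434959]
pivot [0.5359529  0.32670585] ->O [0.53615082 0.25442888]
tip [[0.47419253 0.23244681]
 [0.46977858 0.23689712]
 [0.48303957 0.24019151]]
piv from O [0.53511536 0.32662657]
tip pred [0.4731592  0.22974295] press [0.47972186 0.24928602] lx [ 0.84246621 -0.53874919]
tip pred [0.47399675 0.22982224] press [0.4805594  0.24936531] lx [ 0.84246621 -0.53874919]
```

>>> {"api": "carry_out", "payload": {"plan": [[[33, -17, 0, 0, 0, 0, 0], [33, -17, 0, 0, 0, 0, 0], [33, -17, 0, 0, 0, 0, 0], [33, -17, 0, 0, 0, 0, 0], [33, -17, 0, 0, 0, 0, 0], [33, -17, 0, 0, 0, 0, 0], [33, -17, 0, 0, 0, 0, 0], [33, -17, 0, 0, 0, 0, 0], [33, -17, 0, 0, 0, 0, 0], [33, -17, 0, 0, 0, 0, 0], [33, -17, 0, 0, 0, 0, 0], [0, 0, 0, 0, 0, -0.11, 0], [0, 0, 0, 0, 0, -0.11, 0], [0, 0, 0, 0, 0, -0.11, 0], [0, 0, 0, 0, 0, -0.11, 0], [0, 0, 0, 0, 0, -0.11, 0], [0, 0, 0, 0, 0, -0.11, 0], [0, 0, 0, 0, 0, -0.11, 0], [0, 0, 0, 0, 0, -0.11, 0], [0, 0, 0, 0, 0, 0, 0]]], "squeeze": 20}}

```text
time_s: 1.77
ee_pos: [0.45, -0.2467, 0.2052]
eef_rot: [-3.141, -0.0, 1.169]
force: [-0.0, -0.8, -0.5]
grip_width: 0.0007
grip_force: 0.0
```

>>> {"api": "carry_out", "payload": {"plan": [[[31, -14, 0, 0, 0, 0, 0], [31, -14, 0, 0, 0, 0, 0], [31, -14, 0, 0, 0, 0, 0], [31, -14, 0, 0, 0, 0, 0], [31, -14, 0, 0, 0, 0, 0], [31, -14, 0, 0, 0, 0, 0], [31, -14, 0, 0, 0, 0, 0], [31, -14, 0, 0, 0, 0, 0], [31, -14, 0, 0, 0, 0, 0], [31, -14, 0, 0, 0, 0, 0], [31, -14, 0, 0, 0, 0, 0], [31, -14, 0, 0, 0, 0, 0], [31, -14, 0, 0, 0, 0, 0], [31, -14, 0, 0, 0, 0, 0], [31, -14, 0, 0, 0, 0, 0], [0, 0, 0, 0, 0, 0, 0], [0, 0, 0, 0, 0, 0, 0]]]}}

```text
time_s: 3.18
ee_pos: [0.4409, 0.2643, 0.2049]
eef_rot: [-3.141, 0.001, 1.163]
force: [-1.2, -1.0, 0.0]
grip_width: 0.0006
grip_force: 0.0
```

>>> {"api": "carry_out", "payload": {"plan": [[[0, 0, 33, 0, 0, 0, 0], [0, 0, 33, 0, 0, 0, 0], [0, 0, 33, 0, 0, 0, 0], [0, 0, 33, 0, 0, 0, 0], [0, 0, 0, 0, 0, 0, 0], [0, 0, 0, 0, 0, 0, 0], [0, 0, 0, 0, 0, 0, 0]]]}}

```text
time_s: 3.77
ee_pos: [0.4423, 0.2632, 0.0754]
eef_rot: [3.14, -0.002, 1.162]
force: [0.4, 0.3, 0.3]
grip_width: 0.0003
grip_force: 0.0
```

Run:
```python
from station import optics,telemetry
import cv2
p=optics.camera("scene")["pixels"][120:300,360:560]
q=optics.camera("wrist")["pixels"]
a=cv2.resize(p,(444,400),interpolation=cv2.INTER_CUBIC); b=cv2.resize(q,(356,222))
import numpy as np
im=np.zeros((400,800,3),np.uint8); im[:,:444]=a; im[:222,444:]=b
cv2.imwrite("pics/pre.png",im[...,::-1]); o=telemetry.get_obs(); print(o["ee_pos"],o["force"])
```

```text
[0.44243709 0.26352576 0.07568808] [-0.82160421  0.47654639  0.11952462]
```

View pics/pre.png

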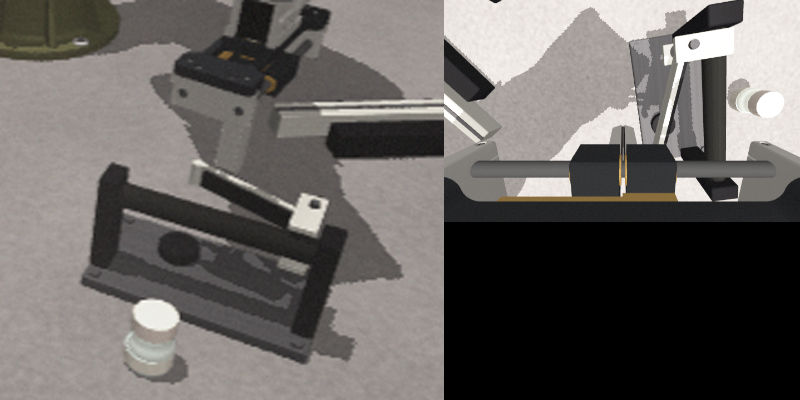

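The fingers (pre.png ~(230,140)) are shut, on the outer side of the blade near its free end (195,170). Now I'll advance.

>>> {"api": "carry_out", "payload": {"plan": [[[0, 4, 2, 0, 0, 0, 0], [0, 4, 2, 0, 0, 0, 0], [0, 4, 0, 0, 0, 0, 0], [0, 4, 0, 0, 0, 0, 0], [0, 4, 0, 0, 0, 0, 0], [0, 4, 0, 0, 0, 0, 0], [0, 3, 0, 0, 0, 0, 0], [0, 3, 0, 0, 0, 0, 0], [0, 3, 0, 0, 0, 0, 0], [0, 3, 0, 0, 0, 0, 0], [0, 3, 0, 0, 0, 0, 0], [0, 3, 0, 0, 0, 0, 0], [0, 0, 0, 0, 0, 0, 0], [0, 0, 0, 0, 0, 0, 0]]]}}

```text
time_s: 5.03
ee_pos: [0.4794, 0.2464, 0.0691]
eef_rot: [-3.14, 0.001, 1.164]
force: [-6.8, -0.7, 0.4]
grip_width: 0.0006
grip_force: 2.4
```

>>> {"api": "carry_out", "payload": {"plan": [[[0, 2, 0, 0, 0, 0, 0], [0, 2, 0, 0, 0, 0, 0], [0, 2, 0, 0, 0, 0, 0], [0, 2, 0, 0, 0, 0, 0], [0, 2, 0, 0, 0, 0, 0], [0, 2, 0, 0, 0, 0, 0], [0, 1, 0, 0, 0, 0, 0], [0, 0, 0, 0, 0, 0, 0], [0, 0, 0, 0, 0, 0, 0]]]}}

```text
time_s: 5.78
ee_pos: [0.491, 0.2414, 0.069]
eef_rot: [-3.14, 0.002, 1.164]
force: [-7.8, -1.0, 1.7]
grip_width: 0.0004
grip_force: 3.8
```

>>> {"api": "carry_out", "payload": {"plan": [[[0, 1, 0, 0, 0, 0, 0], [0, 1, 0, 0, 0, 0, 0], [0, 0, 0, 0, 0, 0, 0], [0, 0, 0, 0, 0, 0, 0]]]}}

```text
time_s: 6.12
ee_pos: [0.4928, 0.2407, 0.069]
eef_rot: [-3.14, 0.001, 1.164]
force: [-7.5, 0.6, 1.3]
grip_width: 0.0007
grip_force: 3.9
```

>>> {"api": "carry_out", "payload": {"plan": [[[0, 1, 0, 0, 0, 0, 0], [0, 1, 0, 0, 0, 0, 0], [0, 0, 0, 0, 0, 0, 0], [0, 0, 0, 0, 0, 0, 0]]]}}

```text
time_s: 6.45
ee_pos: [0.4937, 0.2404, 0.0689]
eef_rot: [-3.138, 0.002, 1.164]
force: [-15.8, 3.8, 4.8]
grip_width: 0.0004
grip_force: 7.7
```

>>> {"api": "carry_out", "payload": {"plan": [[[0, 0.5, 0, 0, 0, 0, 0], [0, 0, 0, 0, 0, 0, 0], [0, 0, 0, 0, 0, 0, 0], [0, 0, 0, 0, 0, 0, 0], [0, 0, 0, 0, 0, 0, 0], [0, 0, 0, 0, 0, 0, 0]]]}}

```text
time_s: 6.95
ee_pos: [0.4938, 0.2403, 0.0689]
eef_rot: [-3.137, 0.002, 1.165]
force: [-17.8, 4.1, 5.5]
grip_width: 0.0007
grip_force: 9.1
```

Run:
```python
from station import optics
import cv2
p=optics.camera("scene")["pixels"][120:300,360:560]
cv2.imwrite("pics/stop1.png",cv2.resize(p,(600,540),interpolation=cv2.INTER_CUBIC)[...,::-1])
```

```text
(no output)
```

View pics/stop1.png

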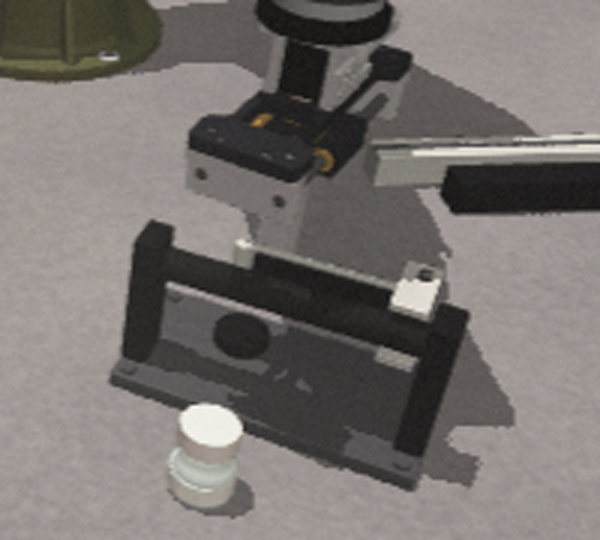

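The blade (243,250)-(400,290) now lies parallel to the bar, and the force rose sharply, so it is on its stop. Now I'll let it out, clear of contact.

>>> {"api": "carry_out", "payload": {"plan": [[[0, -3, 0, 0, 0, 0, 0], [0, -3, 0, 0, 0, 0, 0], [0, -3, 0, 0, 0, 0, 0], [0, -3, 0, 0, 0, 0, 0], [0, -3, 0, 0, 0, 0, 0], [0, -3, 0, 0, 0, 0, 0], [0, -3, 0, 0, 0, 0, 0], [0, -3, 0, 0, 0, 0, 0], [0, -3, 0, 0, 0, 0, 0], [0, -3, 0, 0, 0, 0, 0], [0, -3, 0, 0, 0, 0, 0], [0, -3, 0, 0, 0, 0, 0], [0, -3, 0, 0, 0, 0, 0], [0, -3, 0, 0, 0, 0, 0], [0, -3, 0, 0, 0, 0, 0], [0, 0, 0, 0, 0, 0, 0], [0, 0, 0, 0, 0, 0, 0], [0, 0, 0, 0, 0, 0, 0], [0, 0, 0, 0, 0, 0, 0], [0, 0, 0, 0, 0, 0, 0]]]}}

```text
time_s: 8.67
ee_pos: [0.4547, 0.2575, 0.0694]
eef_rot: [3.142, 0.0, 1.164]
force: [0.3, 0.0, 0.6]
grip_width: 0.0003
grip_force: 0.0
```

Run:
```python
from station import optics
import cv2
p=optics.camera("scene")["pixels"][120:300,360:560]
cv2.imwrite("pics/out.png",cv2.resize(p,(600,540),interpolation=cv2.INTER_CUBIC)[...,::-1])
```

```text
(no output)
```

View pics/out.png

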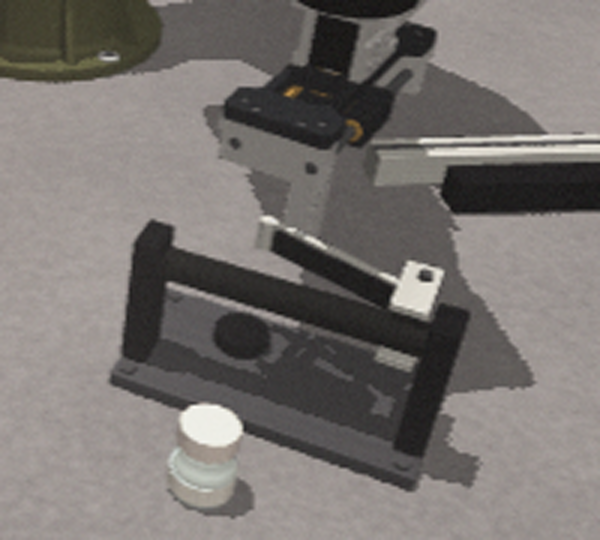

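The lever is back at rest (tip ~(265,222), as at the start) with no contact force. Now the second push.

>>> {"api": "carry_out", "payload": {"plan": [[[0, 3, 0, 0, 0, 0, 0], [0, 3, 0, 0, 0, 0, 0], [0, 3, 0, 0, 0, 0, 0], [0, 3, 0, 0, 0, 0, 0], [0, 3, 0, 0, 0, 0, 0], [0, 3, 0, 0, 0, 0, 0], [0, 3, 0, 0, 0, 0, 0], [0, 3, 0, 0, 0, 0, 0], [0, 3, 0, 0, 0, 0, 0], [0, 3, 0, 0, 0, 0, 0], [0, 3, 0, 0, 0, 0, 0], [0, 3, 0, 0, 0, 0, 0], [0, 2, 0, 0, 0, 0, 0], [0, 2, 0, 0, 0, 0, 0], [0, 2, 0, 0, 0, 0, 0], [0, 1, 0, 0, 0, 0, 0], [0, 1, 0, 0, 0, 0, 0], [0, 0.5, 0, 0, 0, 0, 0], [0, 0.5, 0, 0, 0, 0, 0], [0, 0, 0, 0, 0, 0, 0]]]}}

```text
time_s: 10.38
ee_pos: [0.4939, 0.2403, 0.0689]
eef_rot: [-3.137, 0.002, 1.164]
force: [-18.5, 4.9, 6.2]
grip_width: 0.0004
grip_force: 9.5
```

>>> {"api": "carry_out", "payload": {"plan": [[[0, 0, 0, 0, 0, 0, 0], [0, 0, 0, 0, 0, 0, 0], [0, 0, 0, 0, 0, 0, 0], [0, 0, 0, 0, 0, 0, 0], [0, 0, 0, 0, 0, 0, 0], [0, 0, 0, 0, 0, 0, 0]]]}}

```text
time_s: 10.88
ee_pos: [0.4939, 0.2403, 0.0689]
eef_rot: [-3.137, 0.002, 1.164]
force: [-19.3, 4.5, 6.0]
grip_width: 0.0001
grip_force: 9.4
```

Same pose and about the same force (about 20 N) as the first push, and steady. I'm handing it in.

```bash
python3 -c "
from station import ctrl; print(ctrl.hand_in())"
```

```text
the job is handed in; nothing more can be done
None
```

I pushed the long lever in to its stop, let it all the way back out, then pushed it in again. I handed the job in with the fingers still holding it there at about 20 N; the hand-in gave no pass or fail result.

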